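# Index the sample turret to the next lock hole

## Robot

A 7-joint arm with a two-finger parallel gripper is mounted at the origin on a cart in front of the work surface, level with it; the furniture and walls round the work are solid. World frame = base frame: x ahead of the robot, y to its left, z up, the work surface at z = 0. Lengths are in m, angles in rad, forces in N, time in s.
With the tool pointing down it reaches from about 0.4 to 0.85 m from the base axis. Payload 4.5 kg.
Tool frame: the origin (TCP) lies midway between the tips of the shut fingers; the grasp point (between the pads) lies 19 mm behind it; z points along the fingers, y is the line along which they close (so a half turn about z gives the same grasp; the last joint's range is limited). The gripper opens to 88 mm and grips with 3 to 60 N. Pads are 18 mm wide; open, the fingers measure 123 mm over their backs; the gripper's body (75 mm by 187 mm) begins 45 mm behind the grasp point.
Start: joints at [-1.075, 0.689, -0.195, 1.565, 0.157, 0.902, -0.215], TCP at [0.278, 0.56, 0.208] pointing down, gripper open.
Joint ranges: [-3.01, 3.01], [-0.46, 2.08], [-1.47, 1.51], [0.13, 2.56], [-1, 4.14], [0.04, 2.09], [-2.66, 2.66]. Speed limits (rad/s): [2.57, 2.57, 3.14, 3.14, 3.14, 3.14, 3.14].

## Interface

Orientations are given as a unit quaternion [x, y, z, w].
In Python, from plant import r, eyes, finish_job gives the robot as it stands. The module is installed in compiled form; this text tells all that it offers.
- The arm moves only by the tool move_arm, never from a script. Its argument "motion" is a list of rows, each a list of 7 numbers: the shift along the tool's x, y, z in mm, then the turn, a rotation vector about the tool's x, y, z in degrees, then the closure, from 0 (fully open) to 1 (shut). A call has 1 to 5 rows; each row is the pose to reach, as a shift and turn from the pose commanded when the call began, along the tool's axes at that moment; what a row does not reach only later rows make up. A row lasts 1/8 s, in which the tool goes at most 62.5 mm and 10.7 degrees, less where a joint would pass 70% of its speed; a pose out of reach is approached as far as the arm can. A call with a gripper value outside its range is refused whole. The fingers move at their own pace and stop on an object; "newtons" is the grip in N (left out, the last holds). Time passes only in rows, so rows that repeat a pose let the fingers close. It gives the time, the measured TCP pose, the force, the opening and the grip force at its end, in the units of the state.
- r.get_state(): the state, without advancing time (a new reading comes with each control period).
- eyes.snapshot(name): name is "scene" or "top" or "wrist"; returns a dict with "frame" (480x640x3 uint8, red, green, blue), "z_map" (480x640 float32, m along the optical axis (not along the pixel's ray), 0 where there is no reading), "intrinsics" (3x3 intrinsics, pixels), "dist" ([k1, k2, p1, p2, k3] as OpenCV has them; the pictures are not rectified), "world_to_cam" (4x4, takes a point from world to camera coordinates). Camera axes: x right, y down, z forward; pixel columns grow to the right and rows downward; lengths in m; the calibration is good to about 2 mm. A picture is of the moment at which its call begins.
- finish_job(): hands the job in; it is judged then, once.
The state is a dict: "clock": time; "q": joint angles; "qd": joint speeds; "joint_torque": joint torques, N m; "tool_pos": TCP position; "eef_rot": TCP orientation; "contact_force": force on the tool from outside, world axes, zero at the start; "moment": the same for the moment, N m; "opening": opening from 0.0 (shut) to 1.0 (fully open); "finger_force": force on a finger pad.
Only numpy, scipy, OpenCV 4.12 (cv2) and the standard library are available. Lean on these libraries where they do the work, as an engineer would, in place of code of your own. Each camera call takes 0.05 s, during which the arm holds its last target. There are 200 camera calls.

## Task

Turn the sample turret on by one hole, so that its tube comes to face the read head: pull the black spring-plunger knob up until its pin is clear of the hole, swing the turret anticlockwise (seen from above) to the next hole, not beyond it, and let the pin drop fully home so that the turret is locked. The ring with the holes can be clamped anywhere within about ten degrees, so feel for the hole with the pin, push gently and stop as soon as it catches, so as not to bend it. Leave the tube standing in its pocket and do not disturb the dropper bottle or the loose cap.

Things in the scene. Friction and masses are not known exactly. Their poses are not given: they have to be found in the camera images.
- turret_axis (a point): Point on the turret's vertical axis, 44 mm above the table. The turret stands on a fixed round aluminium foot (230 mm across, 18 mm high). This point's x, y axes are the foot's: at turret angle 0 the plunger stands at bearing 2.742 rad anticlockwise from that x axis, on the side towards the robot.
- knob (a point): Centre of the plunger's knob: black knurled upright cylinder, 26 mm wide, 22 mm high, 85 mm from the turret axis on a short arm. With the pin home its centre is 89 mm above the table. Under it a 12 mm stem; the flat top of the 24 mm wide barrel is 16 mm under the knob's underside. Free all round for a gripper from above; the tube is on the turret's far side.
- plunger (a joint): Height of the spring plunger, m: 0 = pin fully home in a hole (as it starts), 0.014 = end stop of the pull. The spring draws it down with 5 N at 0, 7.8 N at the top. The pin clears the start hole above 0.0105; resting on the start hole's plate it reads 0.0105, on the index ring between holes 0.0085, in a lock hole 0.
- pin_tip (a point): Lowest point of the plunger's pin (10 mm thick, round nose), straight under the knob. The holes are 12.6 mm wide, so a locked turret has about 0.015 rad of play either way. A blow or sideways push of more than 20 N on the pin against a plate or a hole's wall bends it.
- turret (a joint): Turret angle, rad, growing anticlockwise seen from above; 0 = pin in the start hole, whose plate ends at 0.50, 2 mm above the ring. The next lock hole lies between 0.64 and 1.00 (ring clamped anew each time, not measured; a visible round hole in the aluminium ring), another 0.50 beyond. Stays where left; 1.5 N at the knob turns it with the pin up, 3 N with the pin sliding.
- tube_centre (a point): Centre (half-way up) of the sample tube with screw cap, 116 mm tall, 29 mm thick (cap 34 mm), standing loosely in a white collar of the turret (34 mm deep, floor 44 mm above the table), 40 mm from the turret axis, opposite the knob. Two more collars are empty.
- dropper: Bystander: small white dropper bottle 25 mm wide, 67 mm tall, on the table near the foot. Origin under its centre.
- loose_cap: Bystander: loose screw cap 35 mm wide, 14 mm high, on the table near the foot. Origin under its centre.
Not all that is in view belongs to the job. What is meant by the part that bears tube_centre is not brown, and is the larger of those in its own colour.

How it is judged:
On the way, in this order (a step that is already met when the one before it is completed fails the run):
1. the plunger is pulled up so that its pin is clear of the start hole (value of joint plunger above 0.0105 m and value of joint turret below 0.1 rad), for 0.05 s.
2. the turret is swung off the start hole (value of joint turret above 0.3 rad), for 0.05 s.
At the end, for the whole second after the job is handed in: The pin is home (plunger within 1.5 mm of 0) in the next lock hole (turret between 0.61 and 1.03 rad, at rest), and the tube stands upright (within 0.15 rad) on the floor of its pocket (within 8 mm in height, its centre within 55 mm of the turret axis) (value of joint plunger below 0.0015 m and value of joint turret between 0.61 and 1.03 rad and not (velocity of joint turret above 0.05 rad/s) and not (velocity of joint turret below -0.05 rad/s) and angle between tube_centre's own z axis and vertical below 0.15 rad and z of tube_centre in the frame of turret_axis below 0.066 m and horizontal distance between tube_centre and turret_axis below 0.055 m); the robot touches nothing.
It fails at once if the pin is pushed or struck against the plates with more than 20 N (contact force between plunger_c0 and anything else above 20 N).
It fails at once if the turret is swung past the next hole (value of joint turret above 1.12 rad).
It fails at once if the dropper bottle or the loose cap is moved by more than 20 mm (distance of any of dropper, loose_cap from where it was at the start of the episode above 0.02 m).
It fails at once if the tube is tipped or lifted out of its pocket (angle between tube_centre's own z axis and vertical above 0.4 rad or z of tube_centre in the frame of turret_axis above 0.085 m).
It also fails if it takes over 42 s, if anything falls off the work surface, if the arm or the gripper's body presses on something with over 40 N, if the wrist force passes 120 N, or if a joint passes its speed limit or range.

## Working session

There is one attempt and no reset: what is moved stays moved. The work goes in short steps, Python scripts to look and compute and a tool call to move; the robot and the scene stay as the last step left them, time stands still between calls to the robot, and variables do not carry over. Pictures are saved under pics/ and viewed, at most 10 in all, crops included, and the job is handed in when it is done.

Besides the shell and the picture viewer there is one more tool, called as name([rows], argument=value, ...), one row to a line, values as JSON. move_arm: Moves the arm, as the interface text tells. Its arguments: {"type":"object","properties":{"motion":{"type":"array","items":{"type":"array","items":{"type":"number"}}},"newtons":{"type":"number"}},"required":["motion"]}

```bash
mkdir -p pics
python3 - <<'E'
from plant import r,eyes
import cv2,numpy as np
for n in("scene","top"):
    s=eyes.snapshot(n); cv2.imwrite(f"pics/{n}1.png",s["frame"][:,:,::-1]); np.savez(n+".npz",**s)
    print(n,s["intrinsics"].round(1).tolist(),s["dist"],s["world_to_cam"].round(3).tolist())
print(r.get_state())
E
```

```text
scene [[466.5, 0.0, 319.2], [0.0, 466.5, 244.1], [0.0, 0.0, 1.0]] [0.04017733 0.         0.         0.         0.        ] [[0.593, -0.805, 0.002, -0.13], [-0.562, -0.416, -0.715, 0.462], [0.577, 0.422, -0.699, 0.505], [0.0, 0.0, 0.0, 1.0]]
top [[622.0, 0.0, 311.5], [0.0, 622.0, 234.1], [0.0, 0.0, 1.0]] [-0.2049578  0.         0.         0.         0.       ] [[-0.005, -1.0, -0.002, 0.275], [-0.977, 0.006, -0.214, 0.541], [0.214, 0.001, -0.977, 0.996], [0.0, 0.0, 0.0, 1.0]]
{'clock': 0.1, 'q': array([-1.0752461 ,  0.68987611, -0.19451379,  1.56620403,  0.15734529,
        0.90248428, -0.21510495]), 'qd': array([-0.00028237, -0.00200121, -0.00137627, -0.00167684, -0.00150406,
        0.00156336, -0.00144485]), 'joint_torque': array([-3.24471417e-03, -5.28502357e+01, -1.27130281e+00, -1.53835434e+01,
       -5.25160774e-02,  2.03685791e-03,  3.94266635e-05]), 'tool_pos': array([0.27824004, 0.55899213, 0.20731469]), 'eef_rot': array([ 2.28785552e-01,  9.73476527e-01, -7.81668257e-04, -1.05095525e-04]), 'contact_force': array([ 0.35126447, -0.22097171, -0.21187692]), 'moment': array([-0.00348878, -0.01931823,  0.02205764]), 'finger_force': 0.0, 'opening': 0.9983358675295564}
```

View pics/scene1.png

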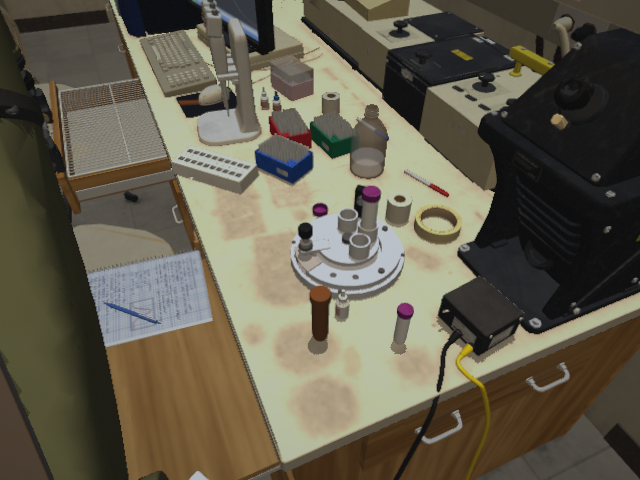

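View pics/top1.png

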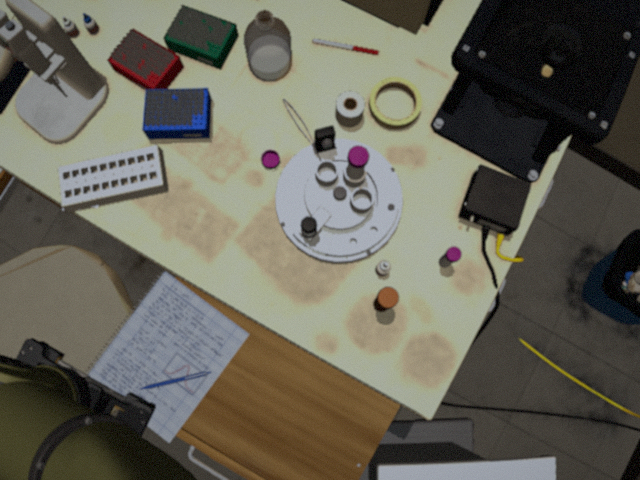

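The top view shows the turret's foot near (340,200), the knob at (309,227), the tube cap at (357,156), the dropper at (384,268) and the loose cap at (271,159). I'll enlarge the crop and measure.

```bash
cat > h.py <<'E'
import numpy as np,cv2
def ray_at_z(s,uv,z):
    K,d,T=s["intrinsics"],s["dist"],s["world_to_cam"]
    n=cv2.undistortPoints(np.array([[uv]],float),K,d)[0,0]
    R,t=T[:3,:3],T[:3,3]; c=-R.T@t; v=R.T@np.r_[n,1]
    return c+v*(z-c[2])/v[2]
def cloud(s):
    K,d,T=s["intrinsics"],s["dist"],s["world_to_cam"]
    h,w=s["z_map"].shape; g=np.stack(np.meshgrid(np.arange(w),np.arange(h)),-1).reshape(-1,1,2).astype(float)
    n=cv2.undistortPoints(g,K,d)[:,0]; Z=s["z_map"].reshape(-1,1)
    return ((np.c_[n,np.ones(len(n))]*Z-T[:3,3])@T[:3,:3]).reshape(h,w,3)
E
python3 - <<'E'
from h import *
for n,c in(("top",(309,227)),("scene",(305,231))):
    s=np.load(n+".npz"); P=cloud(s); f=s["frame"].astype(int)
    u,v=c; 
    m=np.zeros(P.shape[:2],bool); m[v-16:v+17,u-16:u+17]=1
    m&=(P[...,2]>.094)&(P[...,2]<.107); q=P[m]; print(n,"knob top",len(q),q.mean(0),(q.min(0)+q.max(0))/2, np.ptp(q,axis=0))
    if n=="top":
        m=np.zeros(P.shape[:2],bool); m[120:280,260:420]=1
        k=m&(P[...,2]>.012)&(P[...,2]<.024); ys,xs=np.where(k)
        q=P[k]; hull=cv2.convexHull(q[:,:2].astype(np.float32)); print("foot",cv2.minEnclosingCircle(hull),np.median(q[:,2]))
        k=m&(P[...,2]>.145)&(P[...,2]<.18); print("cap",P[k].mean(0),k.sum())
        cv2.imwrite("pics/c.png",cv2.resize(s["frame"][125:275,260:420,::-1],None,fx=4.5,fy=4,interpolation=cv2.INTER_CUBIC)[:600] if 0 else cv2.resize(s["frame"][130:275,265:415,::-1],None,fx=4,fy=4,interpolation=cv2.INTER_CUBIC))
        for nm,uv,z in(("dropper",(384,268),.06),("cap",(271,159),.014),("axis",(340,193),.05)): print(nm,ray_at_z(s,uv,z))
E
```

```text
top knob top 212 [0.54959349 0.27673829 0.10009288] [0.55047736 0.27685905 0.09942276] [0.02796725 0.02464825 0.01066359]
foot ((0.6436854600906372, 0.1991778016090393), 0.17403548955917358) 0.018598116962737672
cap [0.64559484 0.19782799 0.15916338] 398
dropper [0.48314834 0.15063827 0.06      ]
cap [0.6929076  0.34529109 0.014     ]
axis [0.61712061 0.22217369 0.05      ]
scene knob top 132 [0.54745197 0.27349706 0.0983623 ] [0.54875327 0.27476124 0.09782958] [0.02633373 0.02807072 0.00736558]
```

View pics/c.png

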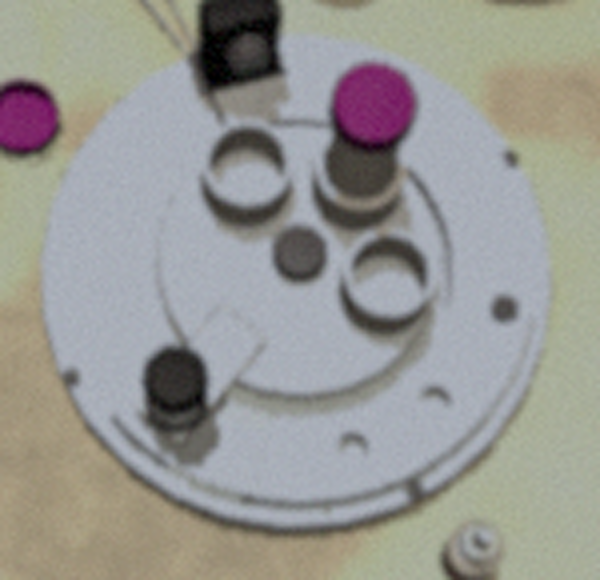

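The crop shows the knob at about (176,380), the turret hub at (300,253) and the tube cap opposite at (374,105). Ring holes lie anticlockwise of the knob, at about (352,442), (435,395) and (503,308). Next I'll get the hole bearings.

Run:
```python
from h import *
s=np.load("top.npz");P=cloud(s)
k=np.array([.5495,.2757]);t=np.array([.6456,.1978]); 
a=k+(t-k)*85/125; print("axis",a)
b0=np.arctan2(*(k-a)[::-1]); print("b0",b0)
for uv in((353,240),(373.7,229),(391,207)):
    z=P[int(uv[1])+4,int(uv[0]),2]
    for zz in (.018,.028):
        p=ray_at_z(s,uv,zz)[:2]-a; print(uv,z,zz,np.hypot(*p),(np.arctan2(p[1],p[0])-b0)%(2*np.pi))
print(P[243:246,340:375:5,2].round(4))
```

```text
axis [0.614848 0.222728]
b0 2.4604132193479344
(353, 240) 0.017094265625686805 0.018 0.07825069533222229 0.9879813563461362
(353, 240) 0.017094265625686805 0.028 0.08004528023209728 0.9721088912279159
(373.7, 229) 0.021197108936601115 0.018 0.08188833360741889 1.5165888219300676
(373.7, 229) 0.021197108936601115 0.028 0.08268871766112117 1.487978437778521
(391, 207) 0.03161693898891981 0.018 0.09405723009198227 2.093912081685442
(391, 207) 0.03161693898891981 0.028 0.09321363151812134 2.063679778860454
[[0.0308 0.0297 0.0147 0.0185 0.0324 0.0283 0.0286]
 [0.0304 0.0314 0.0285 0.02   0.0298 0.0314 0.0361]
 [0.0301 0.0288 0.0305 0.0305 0.0312 0.0323 0.0291]]
```

move_arm([
  [-53,-19,0,0,0,10,0.3],
  [-106,-38,0,0,0,20,0.3],
  [-159,-57,0,0,0,30,0.3],
  [-212,-76,0,0,0,40,0.3],
  [-265,-95,0,0,0,50,0.3],
])

```text
clock: 0.72
tool_pos: [0.4742, 0.3549, 0.2078]
eef_rot: [0.621, 0.784, -0.0, -0.0]
contact_force: [-0.6, 0.7, -0.2]
opening: 0.7
finger_force: 0.0
```

```bash
cat >> h.py <<'E'
from scipy.spatial.transform import Rotation as Ro
def goto(st,pos,bear):
    "shift (mm) in tool axes, yaw (deg) about tool z, to reach pos with tool y at world bearing (deg), pointing down"
    R=Ro.from_quat(st["eef_rot"]); b=np.radians(bear); y=np.array([np.cos(b),np.sin(b),0]); z=np.array([0,0,-1.])
    G=Ro.from_matrix(np.c_[np.cross(y,z),y,z])
    return (R.inv().apply(np.array(pos)-st["tool_pos"])*1000).round(1),(R.inv()*G).as_rotvec(degrees=True).round(1)
E
python3 - <<'E'
from h import *
from plant import r
s=r.get_state(); print(s["clock"],s["q"].round(2),s["tool_pos"]); print(goto(s,[.549,.2757,.15],-39))
E
```

```text
0.725 [-0.74  0.64  0.03  1.67 -0.02  0.83 -0.47] [0.47422459 0.35493477 0.20776969]
(array([-94.2,  54.7,  57.8]), array([-0. ,  0. , 52.2]))
```

move_arm([
  [-30,18,15,0,0,10.4,0.3],
  [-60,36,30,0,0,20.8,0.3],
  [-94,55,48,0,0,31.2,0.3],
  [-94,55,58,0,0,41.6,0.3],
  [-94,55,58,0,0,52.2,0.3],
])

```text
clock: 1.35
tool_pos: [0.5482, 0.2769, 0.1486]
eef_rot: [0.903, 0.43, -0.001, 0.0]
contact_force: [0.2, 1.4, 0.4]
opening: 0.702
finger_force: 0.0
```

move_arm([
  [0,0,0,0,0,0,0.3],
])

```text
clock: 1.48
tool_pos: [0.5484, 0.2779, 0.1494]
eef_rot: [0.901, 0.434, -0.001, 0.0]
contact_force: [-1.2, -0.3, -0.1]
opening: 0.696
finger_force: 0.0
```

Run:
```python
from h import *
from plant import r,eyes
st=r.get_state(); print(st["clock"],st["q"].round(2),st["tool_pos"],goto(st,[.549,.2757,.071],-39))
s=eyes.snapshot("wrist"); cv2.imwrite("pics/w1.png",s["frame"][:,:,::-1]); np.savez("w1.npz",**s)
P=cloud(s); m=(P[...,2]>.094)&(P[...,2]<.106)&(np.hypot(P[...,0]-.549,P[...,1]-.2757)<.025); q=P[m]
print(m.sum(),q.mean(0),cv2.minEnclosingCircle(q[:,:2].astype(np.float32)))
```

```text
1.475 [-0.69  0.76  0.26  1.67 -0.27  0.75 -0.97] [0.54844584 0.27790772 0.14941479] (array([-1.3,  1.8, 78.4]), array([-0. ,  0.1,  0.5]))
1055 [0.5517764  0.27701845 0.09942912] ((0.5511106252670288, 0.27615681290626526), 0.013961004093289375)
```

View pics/w1.png

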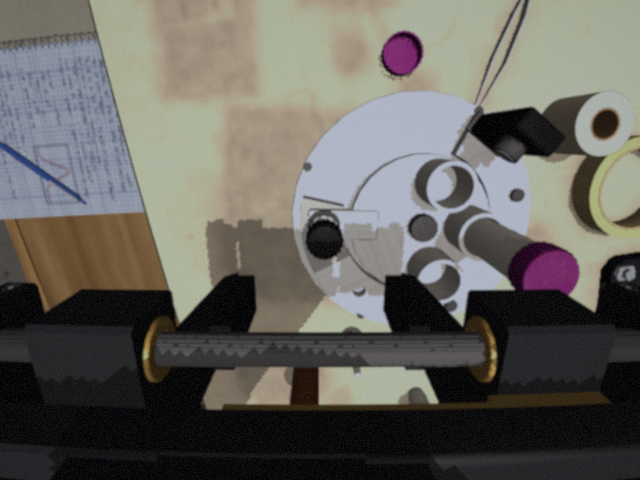

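The wrist view shows the knob at (324,236) between the finger tracks. One ring hole is visible at about (360,292). I'll descend and grip.

Run:
```python
from h import *
s=np.load("w1.npz"); k=np.array([.5505,.2765]); a=np.array([.6148,.2227]);b0=np.arctan2(*(k-a)[::-1])
for uv in((360,292),(450,306),(518,195),(423,227)):
    for z in(.018,.028):
        p=ray_at_z(s,uv,z)[:2]-a; print(uv,np.hypot(*p),(np.arctan2(p[1],p[0])-b0)%6.2832)
P=cloud(s); m=(P[...,2]>.012)&(P[...,2]<.032); q=P[m][:,:2]; q=q[np.hypot(*(q-a).T)<.14]; print(cv2.minEnclosingCircle(q.astype(np.float32)))
cv2.imwrite("pics/w1c.png",cv2.resize(s["frame"][90:330,280:560,::-1],None,fx=2.5,fy=2.5,interpolation=cv2.INTER_CUBIC))
```

```text
(360, 292) 0.08827229847039174 1.0539936419659677
(360, 292) 0.08492612232401604 1.0115133205262685
(450, 306) 0.10394788750922318 2.0796172871403433
(450, 306) 0.09721083628839028 2.0652806283670335
(518, 195) 0.10406661593549722 3.395129870780115
(518, 195) 0.09853142249283633 3.4246843684173243
(423, 227) 0.014937774427846252 2.624352156461681
(423, 227) 0.010860275013792197 2.67555728905325
((0.6154128909111023, 0.24023957550525665), 0.12602311372756958)
```

move_arm([
  [0,2,30,0,0,0,0.3],
  [0,2,60,0,0,0,0.3],
  [0,2,79,0,0,0,0.3],
  [0,2,79,0,0,0,0.3],
])

```text
clock: 2.02
tool_pos: [0.5495, 0.2764, 0.0699]
eef_rot: [0.901, 0.434, -0.001, -0.0]
contact_force: [0.2, 0.2, 0.3]
opening: 0.697
finger_force: 0.0
```

View pics/w1c.png

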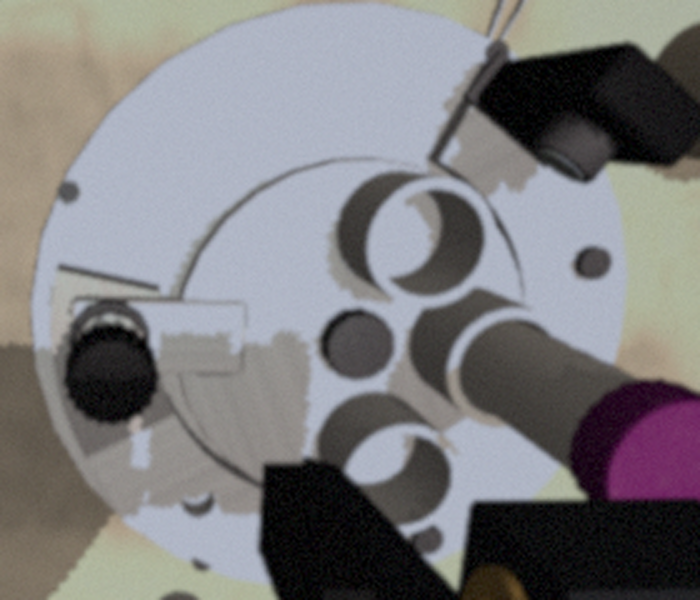

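The crop shows the lock hole at about (198,497), roughly 0.97–1.0 rad round. The dark dots further out are clamp screws. Now grip.

move_arm([
  [0,0,0,0,0,0,0.8],
  [0,0,0,0,0,0,0.8],
  [0,0,0,0,0,0,0.8],
  [0,0,0,0,0,0,0.8],
], newtons=25)

```text
clock: 2.52
tool_pos: [0.5506, 0.2768, 0.0714]
eef_rot: [0.901, 0.433, 0.0, -0.0]
contact_force: [-1.1, 1.0, -0.4]
opening: 0.269
finger_force: 0.0
```

move_arm([
  [0,0,-3,0,0,0,0.8],
  [0,0,-6,0,0,0,0.8],
  [0,0,-9,0,0,0,0.8],
  [0,0,-11,0,0,0,0.8],
  [0,0,-12.5,0,0,0,0.8],
])

```text
clock: 3.15
tool_pos: [0.5504, 0.2767, 0.0837]
eef_rot: [0.901, 0.433, 0.0, -0.0]
contact_force: [-0.5, 0.0, -1.1]
opening: 0.197
finger_force: 0.0
```

move_arm([
  [0,0,0,0,0,0,0.8],
])

```text
clock: 3.28
tool_pos: [0.5505, 0.2767, 0.0836]
eef_rot: [0.901, 0.433, 0.0, -0.0]
contact_force: [0.4, 0.1, -0.2]
opening: 0.2
finger_force: 0.0
```

The opening reads 17 mm with no force, so the knob isn't in the grip. Look.

Run:
```python
from h import *
from plant import r,eyes
st=r.get_state(); print(st)
S=[eyes.snapshot(n) for n in("scene","top","wrist")]
A=cv2.resize(S[0]["frame"][180:300,240:400],(400,300),interpolation=cv2.INTER_CUBIC)
B=cv2.resize(S[1]["frame"][140:290,240:440],(400,300),interpolation=cv2.INTER_CUBIC)
C=cv2.resize(S[2]["frame"],(400,300))
cv2.imwrite("pics/l.png",np.vstack([np.hstack([A,B]),np.hstack([C,C*0])])[:,:,::-1])
for n,s in zip("stw",S):
    P=cloud(s); m=(P[...,2]>.06)&(P[...,2]<.108)&(np.hypot(P[...,0]-.55,P[...,1]-.2767)<.04); print(n,m.sum(),P[m].mean(0),P[m].max(0))
```

```text
{'clock': 3.275, 'q': array([-0.66380606,  0.85269085,  0.22403147,  1.70735297, -0.2945103 ,
        0.61441747, -0.94684039]), 'qd': array([ 0.00158802,  0.003768  , -0.00085924,  0.0012177 , -0.00062603,
       -0.00155683,  0.00146534]), 'joint_torque': array([-9.58490185e-03, -5.47455311e+01,  4.71486971e+00, -1.10294357e+01,
       -2.40107055e-02, -4.27164172e-02, -1.76362380e-03]), 'tool_pos': array([0.55051364, 0.27669761, 0.08364505]), 'eef_rot': array([ 9.01307539e-01,  4.33179758e-01,  1.28450702e-04, -2.70942580e-05]), 'contact_force': array([ 0.36054011,  0.12264204, -0.22926723]), 'moment': array([-0.0647139 ,  0.10925573,  0.03055806]), 'finger_force': 0.0, 'opening': 0.1996445316553887}
s 280 [0.54547562 0.27212118 0.08638425] [0.5618231  0.28794892 0.10202951]<stdin>:10: RuntimeWarning: Mean of empty slice.
  ret = um.true_divide(
Traceback (most recent call last):
ValueError: zero-size array to reduction operation maximum which has no identity
```

View pics/l.png

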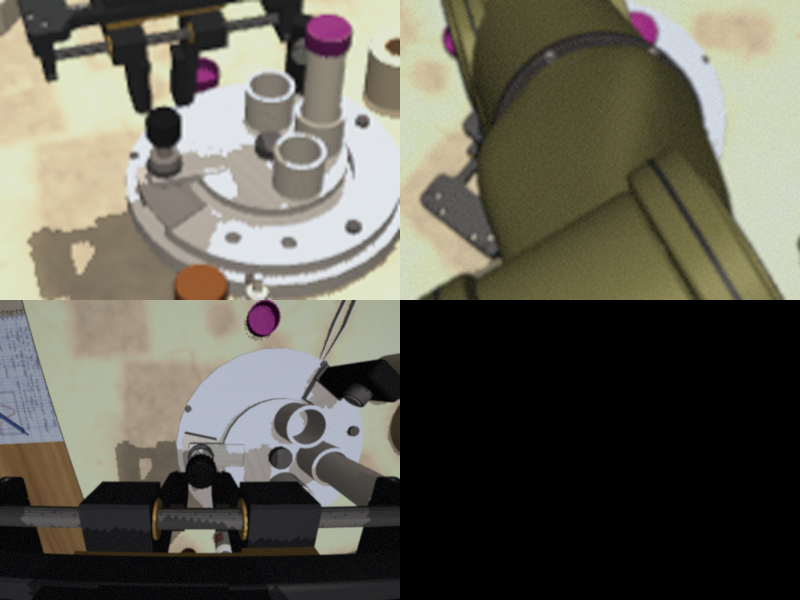

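Run:
```python
from h import *
from plant import r,eyes
st=r.get_state(); p=st["tool_pos"]; R=Ro.from_quat(st["eef_rot"]).as_matrix()
for n in("scene","wrist"):
    s=eyes.snapshot(n); np.savez(n+"2.npz",**s); T=s["world_to_cam"]
    Q=np.array([p,p+R[:,1]*.009,p-R[:,1]*.009,p-R[:,2]*.019,[.5505,.2765,.1],[.5505,.2765,.078]])
    print(n,cv2.projectPoints(Q,cv2.Rodrigues(T[:3,:3])[0],T[:3,3],s["intrinsics"],s["dist"])[0][:,0].round(0).tolist())
    P=cloud(s)
    m=(P[...,2]>.095)&(P[...,2]<.106)&(np.hypot(P[...,0]-.55,P[...,1]-.2767)<.04); print(m.sum(),P[m].mean(0) if m.sum() else 0)
    u0,v0=(265,195) if n=="scene" else (260,200)
    A=s["frame"][v0:v0+(75 if n=="scene" else 150),u0:u0+(100 if n=="scene" else 200),::-1]
    A=cv2.resize(A,(400,300),interpolation=cv2.INTER_CUBIC)
    out=A if n=="scene" else np.hstack([out,A])
cv2.imwrite("pics/l2.png",out)
```

```text
scene [[305.0, 232.0], [310.0, 231.0], [300.0, 233.0], [305.0, 225.0], [305.0, 226.0], [305.0, 234.0]]
121 [0.54767914 0.27352385 0.09872521]
wrist [[320.0, 269.0], [336.0, 269.0], [304.0, 269.0], [320.0, 282.0], [320.0, 280.0], [320.0, 265.0]]
1716 [0.55170303 0.2777225  0.09954122]
```

View pics/l2.png

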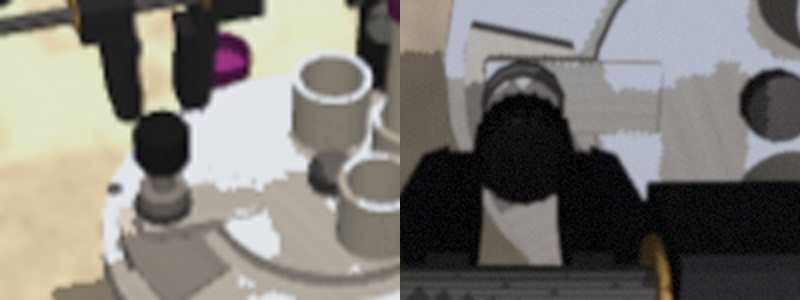

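Run:
```python
from h import *
for n,pts in(("scene",[(295,218),(296,222),(313,212),(313,218),(305,230),(306,224)]),("wrist",[(290,282),(296,280),(350,282),(344,278),(321,274),(321,260)])):
    s=np.load(n+"2.npz");P=cloud(s)
    for u,v in pts: print(n,u,v,s["z_map"][v,u],P[v,u].round(4))
```

```text
scene 295 218 0.83202815 [0.5264 0.2796 0.1345]
scene 296 222 0.8417701 [0.5291 0.2799 0.1229]
scene 313 212 0.8380185 [0.5551 0.261  0.1384]
scene 313 218 0.8473526 [0.5547 0.2608 0.1245]
scene 305 230 0.86317253 [0.5429 0.2707 0.0982]
scene 306 224 0.8728934 [0.5559 0.2783 0.0996]
wrist 290 282 0.14949888 [0.5454 0.292  0.1221]
wrist 296 280 0.15159018 [0.5474 0.2904 0.1199]
wrist 350 282 0.14873025 [0.5666 0.2754 0.1228]
wrist 344 278 0.15400319 [0.5646 0.2765 0.1174]
wrist 321 274 0.17067544 [0.5534 0.2795 0.1014]
wrist 321 260 0.17131737 [0.5576 0.2848 0.0988]
```

Both cameras put the fingertips about 33 mm above the reported TCP: they are at z ≈ 0.117 while the state says 0.084. The jaws therefore closed above the knob, and nothing was disturbed. I'll pin that offset down, then correct for it.

Run:
```python
from h import *
for n in("scene","wrist"):
    s=np.load(n+"2.npz");P=cloud(s); f=s["frame"].max(-1)
    m=(P[...,2]>.103)&(P[...,2]<.145)&(f<60)&(np.hypot(P[...,0]-.5505,P[...,1]-.2767)<.035)
    q=P[m]-[.5505,.2767,0]; y=q@[.777,-.629,0]; x=q@[.629,.777,0]
    for sg in(-1,1):
        k=(sg*y>.006); print(n,sg,k.sum(),"z pct",np.percentile(q[k,2],[0,1,5,10,25]).round(4),"y",np.percentile(y[k],[5,50,95]).round(4),"x",np.percentile(x[k],[5,50,95]).round(4))
```

```text
scene -1 85 z pct [0.1147 0.1148 0.1179 0.119  0.1242] y [-0.025  -0.0185 -0.0125] x [-0.0126 -0.0106 -0.0073]
scene 1 105 z pct [0.1149 0.116  0.1193 0.1203 0.1254] y [0.0078 0.0133 0.0203] x [-0.0121 -0.0099  0.0013]
wrist -1 1270 z pct [0.114  0.1149 0.1175 0.1204 0.1259] y [-0.0225 -0.0147 -0.0091] x [-0.0035  0.009   0.0106]
wrist 1 1228 z pct [0.1133 0.1146 0.1177 0.1206 0.1261] y [0.0086 0.0139 0.0215] x [-0.0022  0.0091  0.0108]
```

move_arm([
  [0,0,-10,0,0,0,0.3],
  [0,0,-10,0,0,0,0.3],
  [0,0,-10,0,0,0,0.3],
])

```text
clock: 3.9
tool_pos: [0.5505, 0.2768, 0.0938]
eef_rot: [0.901, 0.433, 0.0, -0.0]
contact_force: [0.2, -0.3, -1.0]
opening: 0.516
finger_force: 0.0
```

move_arm([
  [0,0,0,0,0,0,0.3],
  [0,0,10,0,0,0,0.3],
  [0,0,25,0,0,0,0.3],
  [0,0,32,0,0,0,0.3],
  [0,0,38,0,0,0,0.3],
])

```text
clock: 4.53
tool_pos: [0.5502, 0.2765, 0.0546]
eef_rot: [0.901, 0.433, -0.0, 0.0]
contact_force: [-0.0, 0.2, -0.6]
opening: 0.7
finger_force: 0.0
```

move_arm([
  [0,0,5,0,0,0,0.3],
  [0,0,10,0,0,0,0.3],
  [0,0,14,0,0,0,0.3],
  [0,0,14,0,0,0,0.3],
])

```text
clock: 5.03
tool_pos: [0.5503, 0.2766, 0.0413]
eef_rot: [0.901, 0.433, -0.0, -0.0]
contact_force: [0.3, -0.3, -0.4]
opening: 0.704
finger_force: 0.0
```

move_arm([
  [0,0,0,0,0,0,0.85],
  [0,0,0,0,0,0,0.85],
  [0,0,0,0,0,0,0.85],
  [0,0,0,0,0,0,0.85],
  [0,0,0,0,0,0,0.85],
], newtons=25)

```text
clock: 5.65
tool_pos: [0.5513, 0.2761, 0.0417]
eef_rot: [0.901, 0.433, 0.001, 0.0]
contact_force: [1.9, -1.3, -0.8]
opening: 0.285
finger_force: 25.0
```

The knob is held: opening 25 mm, grip 25 N. Lift.

move_arm([
  [0,0,-3,0,0,0,0.85],
  [0,0,-6,0,0,0,0.85],
  [0,0,-9,0,0,0,0.85],
  [0,0,-11,0,0,0,0.85],
  [0,0,-12.8,0,0,0,0.85],
])

```text
clock: 6.28
tool_pos: [0.5511, 0.276, 0.0542]
eef_rot: [0.901, 0.433, 0.0, 0.001]
contact_force: [4.4, -1.5, -8.9]
opening: 0.283
finger_force: 25.0
```

move_arm([
  [0,0,0,0,0,0,0.85],
])

```text
clock: 6.4
tool_pos: [0.5511, 0.276, 0.0543]
eef_rot: [0.901, 0.433, 0.0, 0.001]
contact_force: [5.7, -2.1, -7.8]
opening: 0.289
finger_force: 25.0
```

```bash
cat >> h.py <<'E'
def arc(st,axis,dths,yaw0=0):
    "rows: shift mm (tool axes) and yaw deg to turn tool rigidly about axis by dth rad anticlockwise"
    R=Ro.from_quat(st["eef_rot"]); p=st["tool_pos"]; a=np.r_[axis,p[2]]
    for d in dths: print([*(R.inv().apply(Ro.from_rotvec([0,0,d]).apply(p-a)+a-p)*1000).round(1)[:2],-round(np.degrees(d),1)])
E
python3 - <<'E'
from h import *
from plant import r,eyes
st=r.get_state(); print(st["tool_pos"],st["contact_force"])
a=np.array([.6148,.2227]); d=st["tool_pos"][:2]-a; print(np.hypot(*d))
arc(st,a,[.06,.14,.22,.30,.38]); arc(st,a,[.1])
s=eyes.snapshot("scene");P=cloud(s)
m=(P[...,2]>.05)&(P[...,2]<.07)&(np.hypot(P[...,0]-.5505,P[...,1]-.2767)<.02); print("barrel top z",np.percentile(P[m][:,2],[50,95]),m.sum())
E
```

```text
[0.55110618 0.27602518 0.05427337] [ 5.65892202 -2.06990713 -7.83480411]
0.08306910717808472
[np.float64(-5.0), np.float64(0.0), np.float64(-3.4)]
[np.float64(-11.6), np.float64(0.6), np.float64(-8.0)]
[np.float64(-18.2), np.float64(1.6), np.float64(-12.6)]
[np.float64(-24.6), np.float64(3.2), np.float64(-17.2)]
[np.float64(-30.9), np.float64(5.3), np.float64(-21.8)]
[np.float64(-8.3), np.float64(0.2), np.float64(-5.7)]
barrel top z [0.05960681 0.06524488] 133
```

The spring reads 7.8 N and the lift is 12.6 mm, so the pin is clear. Swing in arcs of 85 mm radius, turning the tool along.

move_arm([
  [-3.4,0.6,0,0,0,-2.3,0.85],
  [-8.5,0.9,0,0,0,-5.7,0.85],
  [-15.2,1.9,0,0,0,-10.3,0.85],
  [-21.9,3.4,0,0,0,-14.9,0.85],
  [-28.4,5.4,0,0,0,-19.5,0.85],
])

```text
clock: 7.08
tool_pos: [0.5369, 0.2512, 0.0542]
eef_rot: [0.814, 0.581, 0.0, -0.0]
contact_force: [4.3, -0.3, -8.1]
opening: 0.287
finger_force: 25.0
```

move_arm([
  [0,0,0,0,0,0,0.85],
])

```text
clock: 7.2
tool_pos: [0.5366, 0.2506, 0.0542]
eef_rot: [0.815, 0.579, -0.0, -0.0]
contact_force: [3.8, -1.3, -7.9]
opening: 0.284
finger_force: 25.0
```

move_arm([
  [-6.8,1.1,0,0,0,-4.6,0.85],
  [-13.5,2,0,0,0,-9.2,0.85],
  [-20.2,3.3,0,0,0,-13.8,0.85],
  [-26.7,5.2,0,0,0,-18.3,0.85],
  [-29.8,6.2,0,0,0,-20.5,0.85],
])

```text
clock: 7.82
tool_pos: [0.5317, 0.2215, 0.054]
eef_rot: [0.698, 0.716, -0.001, -0.001]
contact_force: [0.8, 0.6, -8.0]
opening: 0.284
finger_force: 25.0
```

move_arm([
  [0,0,0,0,0,0,0.85],
])

```text
clock: 7.95
tool_pos: [0.5317, 0.221, 0.0541]
eef_rot: [0.699, 0.715, -0.001, -0.001]
contact_force: [0.5, -0.6, -8.3]
opening: 0.283
finger_force: 25.0
```

Run:
```python
from h import *
from plant import r,eyes
st=r.get_state(); p=st["tool_pos"][:2]; print(p)
pts=np.array([[.5511,.276],[.5366,.2506],p])
for a in([.6148,.2227],[.6163,.2215]):
    d=pts-a; print(np.hypot(*d.T),np.diff(np.arctan2(d[:,1],d[:,0])%6.2832))
s=eyes.snapshot("scene"); np.savez("s3.npz",**s)
cv2.imwrite("pics/s3.png",cv2.resize(s["frame"][185:305,270:430,::-1],None,fx=5,fy=5,interpolation=cv2.INTER_CUBIC))
```

```text
[0.5317456  0.22103971]
[0.08305769 0.08302801 0.08307099] [0.35404241 0.36270233]
[0.08497817 0.08484633 0.08455565] [0.34616494 0.35553843]
```

View pics/s3.png

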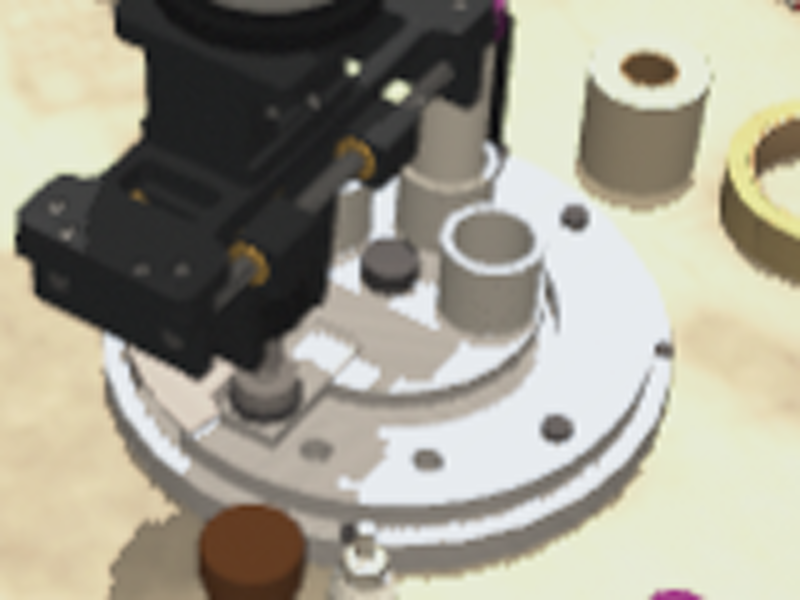

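The turret is at about 0.70 rad with the pin up and the tube standing. Lock holes show at (316,449) and (428,460), so I'll compute the remaining angle.

Run:
```python
from h import *
s=np.load("s3.npz"); p=np.array([.5317,.2210])
for a in(np.array([.6148,.2227]),np.array([.6165,.2222])):
  b=np.arctan2(*(p-a)[::-1])
  for z in(.026,.030):
    for uv in((333.2,274.8),(355.6,277)):
        q=ray_at_z(s,uv,z)[:2]-a; print(a,z,np.hypot(*q).round(4),((np.arctan2(q[1],q[0])-b)%6.2832).round(3))
P=cloud(s); print(P[268:274,330:340:3,2].round(3))
```

```text
[0.6148 0.2227] 0.026 0.0809 0.256
[0.6148 0.2227] 0.026 0.0823 0.78
[0.6148 0.2227] 0.03 0.0843 0.269
[0.6148 0.2227] 0.03 0.0857 0.768
[0.6165 0.2222] 0.026 0.0824 0.25
[0.6165 0.2222] 0.026 0.0831 0.767
[0.6165 0.2222] 0.03 0.0858 0.264
[0.6165 0.2222] 0.03 0.0866 0.756
[[0.042 0.031 0.019 0.018]
 [0.041 0.029 0.03  0.019]
 [0.029 0.03  0.029 0.029]
 [0.03  0.028 0.03  0.031]
 [0.028 0.028 0.03  0.029]
 [0.028 0.028 0.03  0.029]]
```

About 0.26 rad is left. Advance 0.20, then lower the pin almost onto the ring.

move_arm([
  [-6,0.3,0,0,0,-4,0.85],
  [-12,0.9,0,0,0,-8,0.85],
  [-16.9,1.7,0,0,0,-11.5,0.85],
  [-16.9,1.7,1.8,0,0,-11.5,0.85],
  [-16.9,1.7,3.5,0,0,-11.5,0.85],
])

```text
clock: 8.62
tool_pos: [0.5338, 0.2039, 0.0504]
eef_rot: [0.624, 0.781, -0.001, -0.001]
contact_force: [-2.8, -1.0, -7.5]
opening: 0.285
finger_force: 25.0
```

move_arm([
  [0,0,0,0,0,0,0.85],
  [0,0,0,0,0,0,0.85],
], newtons=3)

```text
clock: 8.88
tool_pos: [0.5339, 0.2039, 0.0507]
eef_rot: [0.624, 0.782, -0.001, -0.001]
contact_force: [-4.4, -1.1, -5.2]
opening: 0.292
finger_force: 3.0
```

move_arm([
  [0,-0.6,0.4,0,0,0,0.85],
  [0,-1,0.8,0,0,0,0.85],
  [0,-1,0.8,0,0,0,0.85],
])

```text
clock: 9.25
tool_pos: [0.534, 0.2039, 0.0503]
eef_rot: [0.624, 0.782, 0.0, -0.0]
contact_force: [-4.8, -1.3, -1.7]
opening: 0.291
finger_force: 3.0
```

move_arm([
  [-1,0,0,0,0,-0.7,0.85],
  [-2,0,0,0,0,-1.3,0.85],
  [-2,0,0,0,0,-1.3,0.85],
])

```text
clock: 9.62
tool_pos: [0.5345, 0.2015, 0.0498]
eef_rot: [0.615, 0.789, -0.0, -0.0]
contact_force: [-4.1, -1.3, -5.1]
opening: 0.294
finger_force: 3.0
```

move_arm([
  [-1,0.1,0,0,0,-0.7,0.85],
  [-1,0.1,0,0,0,-0.7,0.85],
])

```text
clock: 9.88
tool_pos: [0.5347, 0.2008, 0.0499]
eef_rot: [0.61, 0.793, -0.0, -0.0]
contact_force: [-4.5, -2.0, -4.6]
opening: 0.294
finger_force: 3.0
```

move_arm([
  [-1,0.1,0,0,0,-0.7,0.85],
  [-1,0.1,0,0,0,-0.7,0.85],
])

```text
clock: 10.12
tool_pos: [0.5349, 0.2002, 0.05]
eef_rot: [0.605, 0.796, -0.0, -0.0]
contact_force: [-4.5, -1.3, -4.4]
opening: 0.294
finger_force: 3.0
```

```bash
cat > look.py <<'E'
from h import *
from plant import r,eyes
import sys
st=r.get_state(); a=np.array([.6165,.2222]); f=lambda p:np.arctan2(p[1]-a[1],p[0]-a[0])%6.2832
print("ang",f(st["tool_pos"])-f([.5511,.276]),st["contact_force"],st["tool_pos"])
s=eyes.snapshot("scene"); P=cloud(s); p=st["tool_pos"]
m=(s["frame"].max(-1)<70)
q=(P[...,2]>.045)&(P[...,2]<.11)&(np.hypot(P[...,0]-p[0],P[...,1]-p[1])<.016)
# profile: dark share by height
for z in np.arange(.05,.11,.004):
    k=q&(P[...,2]>z)&(P[...,2]<=z+.004); print(round(z,3),k.sum(),s["frame"][k].mean().round(0) if k.sum() else '')
cv2.imwrite(f"pics/{sys.argv[1]}.png",cv2.resize(s["frame"][225:285,290:370,::-1],None,fx=8,fy=8,interpolation=cv2.INTER_CUBIC))
E
python3 look.py k1
```

```text
ang 0.9515133072477822 [-4.51125194 -1.26764464 -4.36026453] [0.53489406 0.20021905 0.04997619]
0.05 32 68.0
0.054 20 81.0
0.058 12 95.0
0.062 0 
0.066 0 
0.07 0 
0.074 0 
0.078 1 168.0
0.082 4 110.0
0.086 2 56.0
0.09 4 51.0
0.094 4 46.0
0.098 1 31.0
0.102 0 
0.106 0
```

move_arm([
  [-1,0.1,0,0,0,-0.7,0.85],
  [-1,0.1,0,0,0,-0.7,0.85],
])

```text
clock: 10.42
tool_pos: [0.5351, 0.1993, 0.05]
eef_rot: [0.6, 0.8, -0.0, -0.0]
contact_force: [-3.9, -1.2, -4.7]
opening: 0.292
finger_force: 3.0
```

move_arm([
  [-1,0.1,0,0,0,-0.7,0.85],
  [-1,0.1,0,0,0,-0.7,0.85],
])

```text
clock: 10.68
tool_pos: [0.5354, 0.1984, 0.05]
eef_rot: [0.595, 0.804, -0.0, -0.0]
contact_force: [-4.8, -1.2, -4.3]
opening: 0.292
finger_force: 3.0
```

```bash
python3 look.py k2
```

```text
ang 0.974219074266014 [-4.78314495 -1.17120348 -4.27627537] [0.53541654 0.19837265 0.04998472]
0.05 33 67.0
0.054 16 82.0
0.058 9 91.0
0.062 0 
0.066 0 
0.07 0 
0.074 0 
0.078 0 
0.082 0 
0.086 0 
0.09 0 
0.094 0 
0.098 0 
0.102 0 
0.106 0
```

View pics/k2.png

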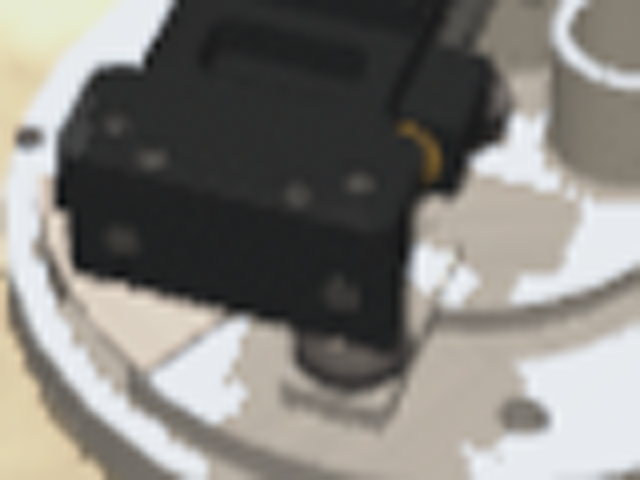

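The knob is hidden from this camera by the gripper. Around the expected angle I'll open, rise, and measure the knob's height and bearing.

move_arm([
  [0,0,0,0,0,0,0.4],
  [0,0,0,0,0,0,0.4],
  [0,0,-20,0,0,0,0.3],
  [0,0,-50,0,0,0,0.3],
  [0,0,-60,0,0,0,0.3],
])

```text
clock: 11.35
tool_pos: [0.5386, 0.199, 0.1123]
eef_rot: [0.595, 0.803, 0.003, 0.002]
contact_force: [0.6, -0.6, 0.5]
opening: 0.702
finger_force: 0.0
```

```bash
cat > knob.py <<'E'
from h import *
from plant import r,eyes
st=r.get_state(); p=st["tool_pos"]; a=np.array([.6165,.2222]); f=lambda p:np.arctan2(p[1]-a[1],p[0]-a[0])%6.2832
for n in("wrist","scene"):
    s=eyes.snapshot(n); P=cloud(s); np.savez("kn_"+n+".npz",**s)
    m=(P[...,2]>.085)&(P[...,2]<.118)&(np.hypot(P[...,0]-p[0],P[...,1]-p[1])<.025)&(s["frame"].max(-1)<75)
    q=P[m]
    if len(q)<5: print(n,len(q)); continue
    z=np.percentile(q[:,2],[50,90,97]); t=q[q[:,2]>np.percentile(q[:,2],60)-.003]; c,R=cv2.minEnclosingCircle(t[:,:2].astype(np.float32))
    print(n,len(q),"z",z.round(4),"c",np.round(c,4),R,"ang",f(c)-f([.5507,.2763]))
print(st["clock"],p)
E
python3 knob.py
```

```text
wrist 1558 z [0.0997 0.1006 0.101 ] c [0.5346 0.1993] 0.013427799567580223 ang 0.9609190662740588
scene 185 z [0.0981 0.1002 0.1007] c [0.5318 0.1975] 0.0129984887316823 ang 0.9724252754463856
11.35 [0.53863482 0.19902288 0.11226134]
```

The knob top is back at 0.0997, against 0.0995 with the pin home (0.108 would mean resting on the ring). The angle is about 0.96 rad, so the pin is home. One last look at the tube, after rising a little.

move_arm([
  [0,0,-30,0,0,0,0.3],
  [0,0,-60,0,0,0,0.3],
  [0,0,-60,0,0,0,0.3],
  [0,0,-60,0,0,0,0.3],
])

```text
clock: 11.95
tool_pos: [0.5354, 0.1979, 0.1688]
eef_rot: [0.595, 0.804, -0.001, -0.0]
contact_force: [-0.7, -0.9, 0.9]
opening: 0.699
finger_force: 0.0
```

```bash
python3 knob.py
python3 - <<'E'
from h import *
s=np.load("kn_scene.npz"); cv2.imwrite("pics/end.png",cv2.resize(s["frame"][170:310,270:430,::-1],None,fx=4,fy=4,interpolation=cv2.INTER_CUBIC))
E
```

```text
wrist 955 z [0.0996 0.1006 0.101 ] c [0.5341 0.199 ] 0.013500245288014412 ang 0.9629605044939411
scene 182 z [0.0985 0.1003 0.1011] c [0.5313 0.1975] 0.012935741804540157 ang 0.9705403101341421
11.95 [0.53535037 0.1978626  0.16881198]
```

View pics/end.png

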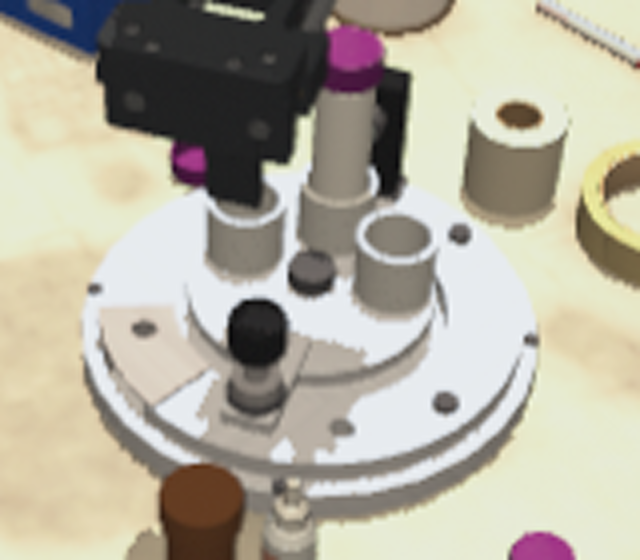

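The picture shows the knob low on its stem at (258,330), the tube upright in its collar at (345,130) facing the read head, and the start hole free at (144,327). The next-but-one hole is at (342,427). The gripper is clear, and the dropper and the loose cap are in place.

```bash
python3 -c "
from plant import finish_job
print(finish_job())"
```

```text
the job is handed in; nothing more can be done
None
```

I swung the turret on by one hole to about 0.96 rad and handed the job in: the cameras showed the knob back at its pin-home height, the tube upright facing the read head, and the dropper bottle and loose cap in place, but no verdict came back.

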